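# Find the empty compartment and push its hatch open

## Robot

A 6-joint arm with a two-finger parallel gripper is mounted at the origin on a cart in front of the work surface, level with it; the furniture and walls round the work are solid. World frame = base frame: x ahead of the robot, y to its left, z up, the work surface at z = 0. Lengths are in m, angles in rad, forces in N, time in s.
With the tool pointing down it reaches from about 0.3 to 0.825 m from the base axis. Payload 5.4 kg.
Tool frame: the origin (TCP) lies at the very end of the fingers, on their centre line; the grasp point (between the pads) lies 19 mm behind it; y points along the fingers, x is the direction in which the jaws open and shut, and the axes are right-handed (so a half turn about y gives the same grasp; the last joint's range is limited). The gripper opens to 92 mm and grips with 3 to 60 N. Pads are 20 mm wide; open, the fingers measure 128 mm over their backs; the gripper's body (75 mm by 189 mm) begins 69 mm behind the grasp point.
Start: joints at [1.022, 0.158, 1.597, -0, 1.386, -0.21], TCP at [0.191, 0.542, 0.215] pointing down, gripper open.
Joint ranges: [-2.91, 2.91], [-0.94, 2.29], [0.18, 2.7], [-1.29, 4.43], [0.17, 2.64], [-3, 3]. Speed limits (rad/s): [2.57, 2.57, 3.14, 3.14, 3.14, 3.14].

## Interface

Orientations are given as a rotation vector (axis times angle).
In Python, from workcell import arm gives the robot as it stands.
- The arm moves only by the shell command python3 -m handwheel 'ROWS' [FORCE]. ROWS is JSON, a list of rows, each an object of numbers: "x", "y", "z": the shift along the tool's x, y, z in m; "rx", "ry", "rz": the turn, a rotation vector about the tool's x, y, z in degrees; "jaw": the finger opening in m, from 0 to 0.0919. A call has 1 to 20 rows; each row is the pose to reach, as a shift and turn from the pose commanded when the call began, along the tool's axes at that moment; what a row does not reach only later rows make up. A row lasts 1/8 s, in which the tool goes at most 62.5 mm and 10.7 degrees, less where a joint would pass 70% of its speed; a pose out of reach is approached as far as the arm can. A call with a gripper value outside its range is refused whole. The fingers move at their own pace and stop on an object; FORCE is the grip in N (left out, the last holds). Time passes only in rows, so rows that repeat a pose let the fingers close. It gives the time, the measured TCP pose, the force and the opening at its end, in the units of the state.
- arm.state(): the state, without advancing time (a new reading comes with each control period).
- arm.get_image(name): name is "side" or "top"; returns the picture (480x640x3 uint8, red, green, blue); there is no depth.
- arm.camera_params(name): a dict with "fx", "fy", "cx", "cy" (pixels), "view" (4x4, takes a point from world to camera coordinates). Camera axes: x right, y down, z forward; pixel columns grow to the right and rows downward; lengths in m; the calibration is good to about 2 mm. A picture is of the moment at which its call begins. camera_params takes no time and is no camera call.
- arm.finish_job(): hands the job in, once; it reports no verdict.
Trained networks look in the newest picture that a camera, given by its name, has taken for a name from the list of things; names that differ only in an ending like _2 or _b are one class to them, and where a whole thing is asked for, a point or a joint stands for the part that bears it (a point fixed in the world has none). Each returns a list of dicts, best first, with "conf" (0 to 1); they miss things now and then, are a little off and sometimes report something else, mostly with a low value. They report only what shows in the picture. A call takes as long as a camera call.
- arm.search_frame(camera, target): "at" ([x, y, z] in m, in world coordinates, good to about 4 mm: the middle of the surface that is visible of it).
- arm.place_of(camera, target): "at" ([x, y, z] in m, in world coordinates, good to about 4 mm: a listed point, or the origin of a listed thing).
The state is a dict: "t": time; "joint_pos": joint angles; "dq": joint speeds; "tau": joint torques, N m; "position": TCP position; "eef_rot": TCP orientation; "contact_force": force on the tool from outside, world axes, zero at the start; "torque": the same for the moment, N m; "finger_gap": opening from 0.0 (shut) to 1.0 (fully open).
Only numpy, scipy, OpenCV 4.12 (cv2) and the standard library are available. Lean on these libraries where they do the work, as an engineer would, in place of code of your own. Each camera call takes 0.05 s, during which the arm holds its last target. There are 200 camera calls.

## Task

Of the four compartments of the scrap chest three are packed full right up under their green hatches and one is empty. Press the hatches gently with the fingertips, one after another, to find the one that rocks, then push that hatch wide open so that it stays open, and draw back. Pick nothing up, and leave the things round the chest where they stand.

Things in the scene. Friction and masses are not known exactly. Their poses are not given: they have to be found in the camera images.
- chest: low wooden chest, 110 (x) x 376 (y) x 75 mm high, fixed to the bench; origin: centre of its underside; the robot stands on its -x side. 8 mm walls make four compartments in a row along its y, centres 92 mm apart, each 94 (x) x 84 (y) mm inside, 70 mm deep and closed by a green hatch flush with the top, 75 mm up
- hatch_a (a joint): green hatch plate, 90 x 80 x 6 mm, leftmost (+y end) of four alike. Turns on a pin along the chest's y, 18 mm behind (+x of) the compartment's centre: the near part (63 mm) sinks into the chest, the short far part (27 mm) rises. Value in rad: 0 = shut and flush, grows as the near part sinks, 0.75 = stop, wide open. Stays where it is left
- hatch_a_press (a point): centre of the flat black spot (22 mm across) on top of the leftmost (+y end) hatch, 45 mm from its pin toward the robot; moves with the hatch. Pressed here, a free hatch yields at about 3 N (stiff pin) and goes on sinking; one over a full compartment gives about 1.5 mm (0.05 rad at most), then is solid
- hatch_b (a joint): green hatch plate, 90 x 80 x 6 mm, second from the left of four alike. Turns on a pin along the chest's y, 18 mm behind (+x of) the compartment's centre: the near part (63 mm) sinks into the chest, the short far part (27 mm) rises. Value in rad: 0 = shut and flush, grows as the near part sinks, 0.75 = stop, wide open. Stays where it is left
- hatch_b_press (a point): centre of the flat black spot (22 mm across) on top of the second from the left hatch, 45 mm from its pin toward the robot; moves with the hatch. Pressed here, a free hatch yields at about 3 N (stiff pin) and goes on sinking; one over a full compartment gives about 1.5 mm (0.05 rad at most), then is solid
- hatch_c (a joint): green hatch plate, 90 x 80 x 6 mm, third from the left of four alike. Turns on a pin along the chest's y, 18 mm behind (+x of) the compartment's centre: the near part (63 mm) sinks into the chest, the short far part (27 mm) rises. Value in rad: 0 = shut and flush, grows as the near part sinks, 0.75 = stop, wide open. Stays where it is left
- hatch_c_press (a point): centre of the flat black spot (22 mm across) on top of the third from the left hatch, 45 mm from its pin toward the robot; moves with the hatch. Pressed here, a free hatch yields at about 3 N (stiff pin) and goes on sinking; one over a full compartment gives about 1.5 mm (0.05 rad at most), then is solid
- hatch_d (a joint): green hatch plate, 90 x 80 x 6 mm, rightmost (-y end) of four alike. Turns on a pin along the chest's y, 18 mm behind (+x of) the compartment's centre: the near part (63 mm) sinks into the chest, the short far part (27 mm) rises. Value in rad: 0 = shut and flush, grows as the near part sinks, 0.75 = stop, wide open. Stays where it is left
- hatch_d_press (a point): centre of the flat black spot (22 mm across) on top of the rightmost (-y end) hatch, 45 mm from its pin toward the robot; moves with the hatch. Pressed here, a free hatch yields at about 3 N (stiff pin) and goes on sinking; one over a full compartment gives about 1.5 mm (0.05 rad at most), then is solid
- setting_block: loose beech block, 32 x 60 x 22 mm, on the bench in front of the chest; origin: centre of its underside. Leave it alone
- eraser: loose eraser in a blue sleeve, 19 x 42 x 12 mm, on the bench in front of the chest; origin: centre of its underside. Leave it alone
- patina_jar: loose dark jar with a red cap, 60 mm across, 61 mm high, on the bench behind the chest; origin: centre of its underside. Leave it alone
- mask_tape: loose roll of cream tape, 93 mm across, 19 mm high, lying on the bench behind the chest; origin: centre of its underside. Leave it alone

How it is judged:
On the way:
1. a hatch rocks under the fingers (((value of joint hatch_a above 0.08 rad and contact force between the fingers and hatch_a above 0.3 N) or (value of joint hatch_b above 0.08 rad and contact force between the fingers and hatch_b above 0.3 N) or (value of joint hatch_c above 0.08 rad and contact force between the fingers and hatch_c above 0.3 N) or (value of joint hatch_d above 0.08 rad and contact force between the fingers and hatch_d above 0.3 N))).
At the end, for the whole second after the job is handed in: exactly one hatch stands open by more than 0.55 rad (its stop is at 0.75) and at rest (below 0.05 rad/s); the other three are shut (below 0.1 rad) (((value of joint hatch_a above 0.55 rad and value of joint each of hatch_b, hatch_c, hatch_d below 0.1 rad and velocity of joint hatch_a below 0.05 rad/s) or (value of joint hatch_b above 0.55 rad and value of joint each of hatch_a, hatch_c, hatch_d below 0.1 rad and velocity of joint hatch_b below 0.05 rad/s) or (value of joint hatch_c above 0.55 rad and value of joint each of hatch_a, hatch_b, hatch_d below 0.1 rad and velocity of joint hatch_c below 0.05 rad/s) or (value of joint hatch_d above 0.55 rad and value of joint each of hatch_a, hatch_b, hatch_c below 0.1 rad and velocity of joint hatch_d below 0.05 rad/s))); the robot touches nothing.
It fails at once if a hatch is pressed harder than 45 N (contact force between any of the arm, the fingers and hatch_a above 45 N or contact force between any of the arm, the fingers and hatch_b above 45 N or contact force between any of the arm, the fingers and hatch_c above 45 N or contact force between any of the arm, the fingers and hatch_d above 45 N).
It fails at once if something standing round the chest is lifted or moved by more than 20 mm (distance of any of setting_block, eraser, patina_jar, mask_tape from where it was at the start of the episode above 0.02 m).
It also fails if it takes over 48 s, if anything falls off the work surface, if the arm or the gripper's body presses on something with over 40 N, if the wrist force passes 120 N, or if a joint passes its speed limit or range.

## Working session

There is one attempt and no reset: what is moved stays moved. The work goes in short steps, Python scripts to look and compute and a shell command to move; the robot and the scene stay as the last step left them, time stands still between calls to the robot, and variables do not carry over. Pictures are saved under pics/ and viewed, about 8 in all and at most 12, crops included, and the job is handed in when it is done.

```bash
mkdir -p pics
python3 - <<'E'
from workcell import arm
import cv2, numpy as np
s=arm.state(); print(s)
ims=[arm.get_image(n) for n in ("top","side")]
for n,i in zip(("top","side"),ims): cv2.imwrite(f"pics/{n}0.png",i[:,:,::-1])
for n in ("top","side"):
  p=arm.camera_params(n); print(n,p["fx"],p["cx"],p["cy"],np.round(p["view"],3).tolist())
  for t in ("chest","hatch_a_press"):
    for d in arm.place_of(n,t): print(n,t,np.round(d["at"],3),round(d["conf"],2))
E
```

```text
{'t': 0.0, 'joint_pos': array([ 1.02190405e+00,  1.59042708e-01,  1.59821047e+00, -1.41999656e-05,
        1.38620451e+00, -2.10101533e-01]), 'dq': array([ 0.00123117, -0.00178956, -0.00216106,  0.00039386,  0.0009306 ,
        0.00125434]), 'tau': array([-1.51149343e-03, -3.85542369e+01, -3.22118425e+01,  7.01097096e-02,
        3.74811469e-02, -1.57990607e-04]), 'position': array([0.19079275, 0.54176407, 0.21363339]), 'eef_rot': array([-1.35140931, -0.95480186,  0.95762855]), 'contact_force': array([ 0.44449286, -0.31835761,  1.0663176 ]), 'torque': array([-0.03140837,  0.03136946,  0.02053581]), 'finger_gap': 0.9995711274480554}
top 502.7025180126989 321.90036692199914 247.72425569357173 [[0.01, -1.0, -0.013, 0.155], [-0.99, -0.009, -0.141, 0.595], [0.14, 0.014, -0.99, 0.86], [0.0, 0.0, 0.0, 1.0]]
top chest [ 0.579  0.102 -0.005] 0.83
top hatch_a_press [0.535 0.233 0.072] 0.62
top hatch_a_press [ 0.47   0.132 -0.004] 0.48
side 509.7604476208814 322.5031910407992 239.28353949965006 [[0.841, -0.541, 0.006, -0.394], [-0.192, -0.309, -0.932, 0.238], [0.506, 0.782, -0.363, 0.454], [0.0, 0.0, 0.0, 1.0]]
side chest [ 0.579  0.102 -0.001] 0.71
side chest [0.498 0.003 0.001] 0.24
side chest [0.471 0.135 0.002] 0.16
```

View pics/top0.png

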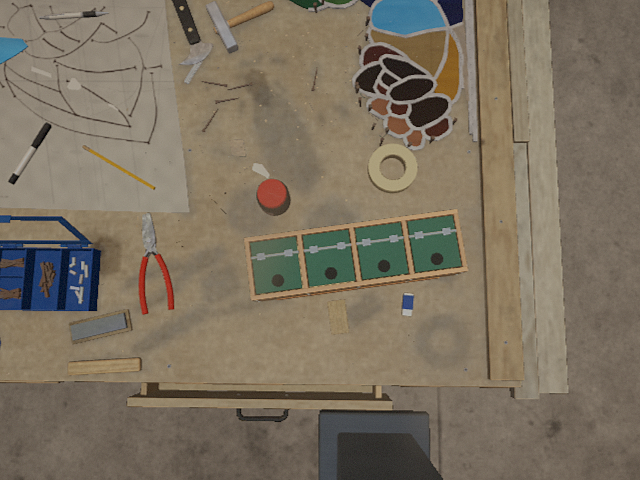

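View pics/side0.png

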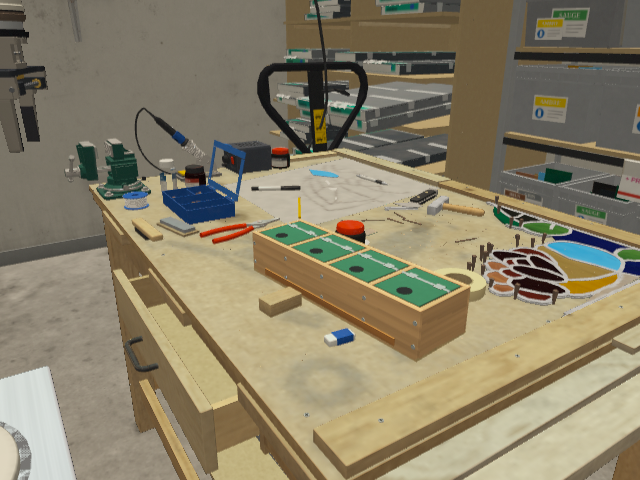

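The top view shows the spots at about (278,281), (331,273), (384,266) and (437,259). In the side view they are at (282,235), (316,251), (358,268) and (404,291). The chest is turned a few degrees, and the block and eraser stand clear in front of it. Next I triangulate the spots.

```bash
cat > h.py <<'E'
from workcell import arm
import cv2, numpy as np
from scipy.spatial.transform import Rotation as R
def P(n):
    p=arm.camera_params(n); K=np.array([[p["fx"],0,p["cx"]],[0,p["fy"],p["cy"]],[0,0,1]])
    return K@np.array(p["view"])[:3]
def spot(img,u,v,r=11):
    g=img[v-r:v+r+1,u-r:u+r+1].max(axis=2)
    m=(g<60).astype(np.uint8)
    n,l,st,c=cv2.connectedComponentsWithStats(m)
    k=1+np.argmax(st[1:,4]); return c[k]+[u-r,v-r],st[k,4]
E
python3 - <<'E'
from h import *
t=cv2.imread("pics/top0.png");s=cv2.imread("pics/side0.png")
T=[(278,281),(331,273),(384,266),(437,259)];S=[(282,235),(316,251),(358,268),(404,291)]
A=[spot(t,*q) for q in T];B=[spot(s,*q) for q in S]; print(A,B)
X=cv2.triangulatePoints(P("top"),P("side"),np.array([a[0] for a in A]).T,np.array([b[0] for b in B]).T)
X=(X[:3]/X[3]).T;print(np.round(X,4))
d=X[0]-X[3];print("spacing",np.linalg.norm(d)/3,"yaw deg",np.degrees(np.arctan2(-d[0],d[1])))
st=arm.state();print(R.from_rotvec(st["eef_rot"]).as_matrix().round(3),st["position"])
E
```

```text
[(array([283.5, 290. ]), np.int32(2)), (array([330.57943925, 273.00934579]), np.int32(107)), (array([383.58181818, 265.67272727]), np.int32(110)), (array([436.54867257, 258.52212389]), np.int32(113))] [(array([281.07407407, 234.85185185]), np.int32(27)), (array([315.7027027 , 250.32432432]), np.int32(37)), (array([355.89361702, 268.53191489]), np.int32(47)), (array([403.95714286, 290.2       ]), np.int32(70))]
[[ 0.5203  0.2212  0.0832]
 [ 0.5462  0.1437  0.0767]
 [ 0.5595  0.0529  0.0767]
 [ 0.5727 -0.0381  0.0767]]
spacing 0.08822746562763785 yaw deg 11.436077089635068
[[ 0.332 -0.    -0.943]
 [ 0.943 -0.001  0.332]
 [-0.001 -1.     0.   ]] [0.19099879 0.54211825 0.21425469]
```

Spot a was fooled by the pixel threshold, but from b, c and d the spacing is 91.8 mm, the yaw is 8.3° and z is about 0.076. That puts a at (0.533, 0.235), which agrees with the network. I'll move above a with the jaws shut and the tool x along the chest's y.

```bash
python3 -m handwheel '[{"x":-0.02,"z":-0.05,"y":0.01,"ry":-4,"jaw":0},{"x":-0.04,"z":-0.1,"y":0.02,"ry":-8,"jaw":0},{"x":-0.06,"z":-0.15,"y":0.03,"ry":-12,"jaw":0},{"x":-0.08,"z":-0.2,"y":0.04,"ry":-16,"jaw":0},{"x":-0.1,"z":-0.25,"y":0.05,"ry":-20,"jaw":0},{"x":-0.125,"z":-0.3,"y":0.06,"ry":-24,"jaw":0},{"x":-0.145,"z":-0.35,"y":0.07,"ry":-27.7,"jaw":0},{"x":-0.165,"z":-0.4,"y":0.09,"ry":-27.7,"jaw":0},{"x":-0.176,"z":-0.424,"y":0.104,"ry":-27.7,"jaw":0},{"x":-0.176,"z":-0.424,"y":0.104,"ry":-27.7,"jaw":0},{"x":-0.176,"z":-0.424,"y":0.104,"ry":-27.7,"jaw":0},{"x":-0.176,"z":-0.424,"y":0.104,"ry":-27.7,"jaw":0},{"x":-0.176,"z":-0.424,"y":0.104,"ry":-27.7,"jaw":0}]'
python3 - <<'E'
from h import *
st=arm.state();print(R.from_rotvec(st["eef_rot"]).as_matrix().round(3),st["position"],st["contact_force"],st["finger_gap"])
cv2.imwrite("pics/side1.png",arm.get_image("side")[100:460,140:600,::-1])
E
```

```text
[[ 0.332 -0.    -0.943]
 [ 0.943 -0.001  0.332]
 [-0.001 -1.     0.   ]] [0.19099879 0.54211825 0.21425469] [ 0.14532625 -0.20414051 -0.441678  ] 0.9988257581503207invalid input
```

View pics/side1.png

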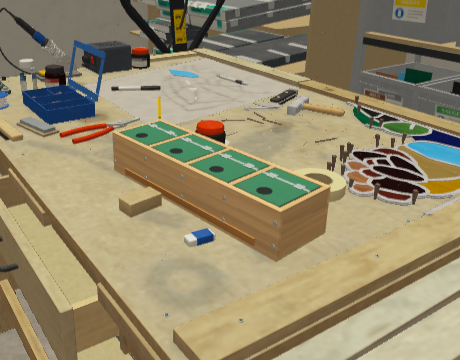

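The picture shows an unmoved scene: the call was refused ("invalid input"). I'll test the syntax with a small call.

```bash
python3 -m handwheel '[{"x":-0.02,"y":0.01,"z":-0.05,"rx":0,"ry":-4,"rz":0,"jaw":0.002}]'; python3 -m handwheel --help | head -20
```

```text
t: 0.48
position: [0.2307, 0.5083, 0.2053]
eef_rot: [-1.321, -1.015, 1.012]
contact_force: [0.9, -0.0, -0.7]
finger_gap: 0.916invalid input: not JSON, or not a number
```

```bash
python3 -m handwheel '[{"x":-0.025,"y":0.013,"z":-0.05,"rx":0,"ry":-4,"rz":0,"jaw":0.001},{"x":-0.05,"y":0.026,"z":-0.1,"rx":0,"ry":-8,"rz":0,"jaw":0.001},{"x":-0.075,"y":0.039,"z":-0.15,"rx":0,"ry":-12,"rz":0,"jaw":0.001},{"x":-0.1,"y":0.052,"z":-0.2,"rx":0,"ry":-16,"rz":0,"jaw":0.001},{"x":-0.125,"y":0.065,"z":-0.25,"rx":0,"ry":-20,"rz":0,"jaw":0.001},{"x":-0.15,"y":0.078,"z":-0.3,"rx":0,"ry":-23.7,"rz":0,"jaw":0.001},{"x":-0.175,"y":0.09,"z":-0.35,"rx":0,"ry":-23.7,"rz":0,"jaw":0.001},{"x":-0.182,"y":0.094,"z":-0.363,"rx":0,"ry":-23.7,"rz":0,"jaw":0.001},{"x":-0.182,"y":0.094,"z":-0.363,"rx":0,"ry":-23.7,"rz":0,"jaw":0.001},{"x":-0.182,"y":0.094,"z":-0.363,"rx":0,"ry":-23.7,"rz":0,"jaw":0.001}]'
python3 - <<'E'
from h import *
st=arm.state();print(R.from_rotvec(st["eef_rot"]).as_matrix().round(3),st["position"],st["contact_force"],st["finger_gap"])
cv2.imwrite("pics/side2.png",arm.get_image("side")[100:460,140:600,::-1])
E
```

```text
t: 1.72
position: [0.5323, 0.2361, 0.1109]
eef_rot: [-1.136, -1.316, 1.316]
contact_force: [0.9, -0.2, 0.4]
finger_gap: 0.011
[[-0.146 -0.    -0.989]
 [ 0.989  0.    -0.146]
 [ 0.    -1.     0.   ]] [0.53233024 0.23610374 0.11091666] [ 0.92914016 -0.20913948  0.37123696] 0.011263976600033015
```

View pics/side2.png

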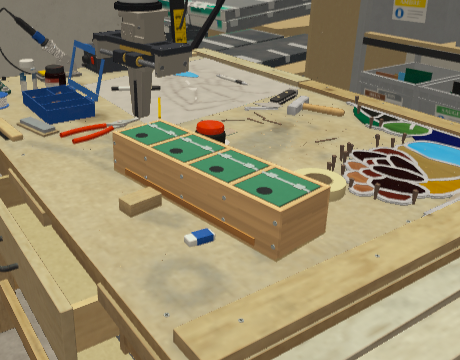

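The shut fingertips (crop about (141,115)) hang above spot a (141,136), and the pose is good. Now I press down gently.

```bash
python3 -m handwheel '[{"x":0,"y":0.015,"z":0,"rx":0,"ry":0,"rz":0,"jaw":0.001},{"x":0,"y":0.028,"z":0,"rx":0,"ry":0,"rz":0,"jaw":0.001},{"x":0,"y":0.032,"z":0,"rx":0,"ry":0,"rz":0,"jaw":0.001},{"x":0,"y":0.032,"z":0,"rx":0,"ry":0,"rz":0,"jaw":0.001}]'
for i in 1 2 3; do :; done
python3 -m handwheel '[{"x":0,"y":0.001,"z":0,"rx":0,"ry":0,"rz":0,"jaw":0.001},{"x":0,"y":0.002,"z":0,"rx":0,"ry":0,"rz":0,"jaw":0.001}]'
python3 -m handwheel '[{"x":0,"y":0.001,"z":0,"rx":0,"ry":0,"rz":0,"jaw":0.001},{"x":0,"y":0.002,"z":0,"rx":0,"ry":0,"rz":0,"jaw":0.001}]'
```

```text
t: 2.28
position: [0.5327, 0.2348, 0.0779]
eef_rot: [-1.136, -1.314, 1.316]
contact_force: [-0.0, -0.0, 0.2]
finger_gap: 0.013
t: 2.52
position: [0.5336, 0.2349, 0.077]
eef_rot: [-1.138, -1.316, 1.314]
contact_force: [0.3, -0.6, -0.3]
finger_gap: 0.013
t: 2.78
position: [0.5334, 0.2349, 0.0749]
eef_rot: [-1.137, -1.315, 1.315]
contact_force: [-1.2, 0.3, 2.9]
finger_gap: 0.01
```

```bash
python3 -m handwheel '[{"x":0,"y":0.001,"z":0,"rx":0,"ry":0,"rz":0,"jaw":0.001},{"x":0,"y":0.001,"z":0,"rx":0,"ry":0,"rz":0,"jaw":0.001}]'
python3 -m handwheel '[{"x":0,"y":0.001,"z":0,"rx":0,"ry":0,"rz":0,"jaw":0.001},{"x":0,"y":0.001,"z":0,"rx":0,"ry":0,"rz":0,"jaw":0.001}]'
```

```text
t: 3.02
position: [0.5334, 0.2349, 0.0744]
eef_rot: [-1.138, -1.315, 1.315]
contact_force: [-2.7, -1.5, 5.6]
finger_gap: 0.009
t: 3.28
position: [0.5334, 0.2349, 0.0743]
eef_rot: [-1.137, -1.315, 1.315]
contact_force: [-5.2, -1.0, 12.0]
finger_gap: 0.01
```

Hatch a is solid: 12 N at z = 0.0743 with no further sinking. On to b.

```bash
python3 -m handwheel '[{"x":0,"y":-0.02,"z":0,"rx":0,"ry":0,"rz":0,"jaw":0.001},{"x":-0.045,"y":-0.025,"z":0,"rx":0,"ry":0,"rz":0,"jaw":0.001},{"x":-0.092,"y":-0.02,"z":0,"rx":0,"ry":0,"rz":0,"jaw":0.001},{"x":-0.092,"y":-0.01,"z":0,"rx":0,"ry":0,"rz":0,"jaw":0.001},{"x":-0.092,"y":-0.005,"z":0,"rx":0,"ry":0,"rz":0,"jaw":0.001},{"x":-0.092,"y":-0.004,"z":0,"rx":0,"ry":0,"rz":0,"jaw":0.001}]'
python3 -m handwheel '[{"x":0,"y":0.001,"z":0,"rx":0,"ry":0,"rz":0,"jaw":0.001},{"x":0,"y":0.002,"z":0,"rx":0,"ry":0,"rz":0,"jaw":0.001},{"x":0,"y":0.003,"z":0,"rx":0,"ry":0,"rz":0,"jaw":0.001},{"x":0,"y":0.003,"z":0,"rx":0,"ry":0,"rz":0,"jaw":0.001}]'
python3 -m handwheel '[{"x":0,"y":0.001,"z":0,"rx":0,"ry":0,"rz":0,"jaw":0.001},{"x":0,"y":0.001,"z":0,"rx":0,"ry":0,"rz":0,"jaw":0.001}]'
```

```text
t: 4.03
position: [0.5459, 0.1449, 0.0762]
eef_rot: [-1.136, -1.315, 1.316]
contact_force: [0.2, 0.1, -0.4]
finger_gap: 0.005
t: 4.53
position: [0.5466, 0.1442, 0.0739]
eef_rot: [-1.137, -1.316, 1.315]
contact_force: [-0.6, 1.0, 2.4]
finger_gap: 0.009
t: 4.78
position: [0.5467, 0.1439, 0.0727]
eef_rot: [-1.138, -1.315, 1.315]
contact_force: [-0.4, 1.3, 2.7]
finger_gap: 0.012
```

```bash
python3 -m handwheel '[{"x":0,"y":0.001,"z":0,"rx":0,"ry":0,"rz":0,"jaw":0.001},{"x":0,"y":0.001,"z":0,"rx":0,"ry":0,"rz":0,"jaw":0.001}]'
python3 -m handwheel '[{"x":0,"y":0.001,"z":0,"rx":0,"ry":0,"rz":0,"jaw":0.001},{"x":0,"y":0.001,"z":0,"rx":0,"ry":0,"rz":0,"jaw":0.001}]'
```

```text
t: 5.03
position: [0.5466, 0.1438, 0.0716]
eef_rot: [-1.138, -1.315, 1.315]
contact_force: [0.1, 1.5, 2.3]
finger_gap: 0.01
t: 5.28
position: [0.5467, 0.1438, 0.0706]
eef_rot: [-1.138, -1.315, 1.315]
contact_force: [0.5, 0.8, 2.4]
finger_gap: 0.009
```

b keeps sinking at a steady ~2.5 N, so it is the free one. I'll push it on down.

```bash
python3 -m handwheel '[{"x":0,"y":0.002,"z":0,"rx":0,"ry":0,"rz":0,"jaw":0.001},{"x":0,"y":0.004,"z":0,"rx":0,"ry":0,"rz":0,"jaw":0.001},{"x":0,"y":0.006,"z":0,"rx":0,"ry":0,"rz":0,"jaw":0.001},{"x":0,"y":0.008,"z":0,"rx":0,"ry":0,"rz":0,"jaw":0.001},{"x":0,"y":0.01,"z":0,"rx":0,"ry":0,"rz":0,"jaw":0.001}]'
python3 -m handwheel '[{"x":0,"y":0.002,"z":0,"rx":0,"ry":0,"rz":0,"jaw":0.001},{"x":0,"y":0.004,"z":0,"rx":0,"ry":0,"rz":0,"jaw":0.001},{"x":0,"y":0.006,"z":0,"rx":0,"ry":0,"rz":0,"jaw":0.001},{"x":0,"y":0.008,"z":0,"rx":0,"ry":0,"rz":0,"jaw":0.001},{"x":0,"y":0.01,"z":0,"rx":0,"ry":0,"rz":0,"jaw":0.001}]'
python3 -m handwheel '[{"x":0,"y":0.002,"z":0,"rx":0,"ry":0,"rz":0,"jaw":0.001},{"x":0,"y":0.004,"z":0,"rx":0,"ry":0,"rz":0,"jaw":0.001},{"x":0,"y":0.004,"z":0,"rx":0,"ry":0,"rz":0,"jaw":0.001}]'
```

```text
t: 5.9
position: [0.5465, 0.1436, 0.0605]
eef_rot: [-1.138, -1.315, 1.315]
contact_force: [0.6, 0.7, 3.6]
finger_gap: 0.006
t: 6.52
position: [0.5463, 0.1439, 0.0504]
eef_rot: [-1.137, -1.315, 1.315]
contact_force: [0.3, -0.9, 3.2]
finger_gap: 0.016
t: 6.9
position: [0.5461, 0.1438, 0.0462]
eef_rot: [-1.137, -1.314, 1.315]
contact_force: [0.3, -0.3, 1.5]
finger_gap: 0.009
```

```bash
python3 -m handwheel '[{"x":0,"y":0.001,"z":0,"rx":0,"ry":0,"rz":0,"jaw":0.001},{"x":0,"y":0.001,"z":0,"rx":0,"ry":0,"rz":0,"jaw":0.001}]'
python3 -m handwheel '[{"x":0,"y":0.001,"z":0,"rx":0,"ry":0,"rz":0,"jaw":0.001},{"x":0,"y":0.001,"z":0,"rx":0,"ry":0,"rz":0,"jaw":0.001}]'
```

```text
t: 7.15
position: [0.5464, 0.1439, 0.0455]
eef_rot: [-1.137, -1.315, 1.315]
contact_force: [-1.3, 0.4, 1.9]
finger_gap: 0.013
t: 7.4
position: [0.5464, 0.1438, 0.0446]
eef_rot: [-1.137, -1.315, 1.315]
contact_force: [-0.2, 0.3, 2.3]
finger_gap: 0.014
```

```bash
python3 -m handwheel '[{"x":0,"y":0.001,"z":0,"rx":0,"ry":0,"rz":0,"jaw":0.001},{"x":0,"y":0.001,"z":0,"rx":0,"ry":0,"rz":0,"jaw":0.001}]'
python3 -m handwheel '[{"x":0,"y":0.001,"z":0,"rx":0,"ry":0,"rz":0,"jaw":0.001},{"x":0,"y":0.001,"z":0,"rx":0,"ry":0,"rz":0,"jaw":0.001}]'
```

```text
t: 7.65
position: [0.5464, 0.1439, 0.0435]
eef_rot: [-1.137, -1.315, 1.315]
contact_force: [-0.6, -0.0, 3.5]
finger_gap: 0.012
t: 7.9
position: [0.5467, 0.1439, 0.043]
eef_rot: [-1.137, -1.315, 1.315]
contact_force: [-1.2, 0.1, 6.2]
finger_gap: 0.01
```

The force rises at z ≈ 0.043, which is the stop. I'll draw straight up, then back, and check.

```bash
python3 -m handwheel '[{"x":0,"y":-0.015,"z":0,"rx":0,"ry":0,"rz":0,"jaw":0.001},{"x":0,"y":-0.045,"z":0,"rx":0,"ry":0,"rz":0,"jaw":0.001},{"x":0,"y":-0.09,"z":0,"rx":0,"ry":0,"rz":0,"jaw":0.001},{"x":0.0,"y":-0.14,"z":0.0,"rx":0,"ry":0,"rz":0,"jaw":0.001},{"x":0.05,"y":-0.16,"z":0.03,"rx":0,"ry":0,"rz":0,"jaw":0.001},{"x":0.1,"y":-0.18,"z":0.06,"rx":0,"ry":0,"rz":0,"jaw":0.001},{"x":0.15,"y":-0.18,"z":0.09,"rx":0,"ry":0,"rz":0,"jaw":0.001},{"x":0.2,"y":-0.18,"z":0.12,"rx":0,"ry":0,"rz":0,"jaw":0.001},{"x":0.25,"y":-0.18,"z":0.15,"rx":0,"ry":0,"rz":0,"jaw":0.001},{"x":0.25,"y":-0.18,"z":0.15,"rx":0,"ry":0,"rz":0,"jaw":0.001},{"x":0.25,"y":-0.18,"z":0.15,"rx":0,"ry":0,"rz":0,"jaw":0.001}]'
python3 - <<'E'
from h import *
cv2.imwrite("pics/side3.png",arm.get_image("side")[180:400,200:520,::-1].repeat(2,0).repeat(2,1))
cv2.imwrite("pics/top3.png",arm.get_image("top")[:,:,::-1])
E
```

```text
t: 9.28
position: [0.3623, 0.3692, 0.2228]
eef_rot: [-1.138, -1.315, 1.315]
contact_force: [0.1, 0.3, 0.6]
finger_gap: 0.01
```

View pics/side3.png

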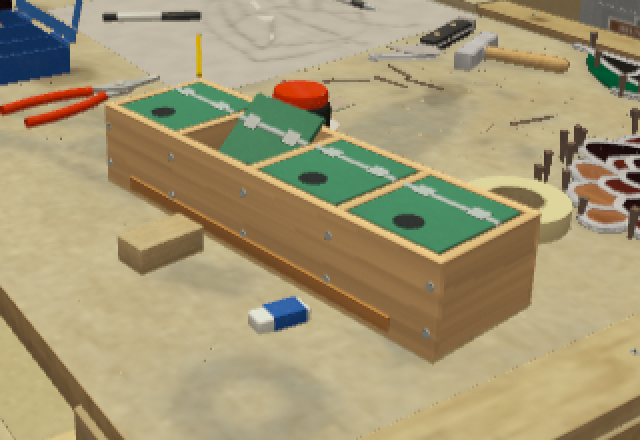

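View pics/top3.png

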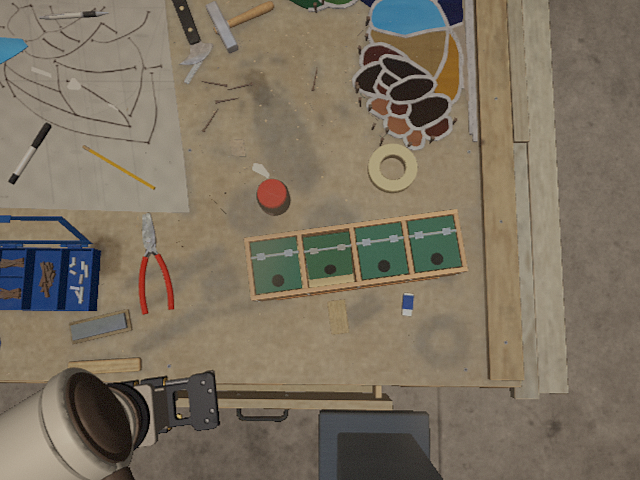

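Hatch b (side crop about (270,130)) stands wide open. The other three are flush, and the block, eraser, jar and tape are where they were. The arm is clear, so I'm handing in.

```bash
python3 -c "
from workcell import arm
print(arm.state()['t']); print(arm.finish_job())"
```

```text
9.375
the job is handed in; nothing more can be done
None
```

I found the empty compartment under hatch b (second from the left), pushed that hatch wide open, drew the arm clear and handed the job in at 9.4 s.

- **Hatch a:** it was solid. The force rose to 12 N with no further sinking beyond about 1 mm.
- **Hatch b:** it yielded at about 2.5 N and kept sinking. I pushed it down about 32 mm until the force rose to 6 N at the stop, which I work out as roughly 0.74 rad.
- **Hatches c and d:** I did not press these, because b was already clearly the free one.

The last top and side pictures showed b standing open and a, c and d flush. The block, eraser, jar and tape looked unmoved, and the arm was touching nothing. I judged these by eye and did not measure the hatch angle or the positions of the things round the chest.

Two checks failed along the way, neither with any effect on the scene:
- The first move call was refused as invalid input, so nothing moved.
- The pixel measurement of spot a failed. I took its position from the other three spots, and the network's estimate agreed to about 2 mm.

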